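Set the two stop collars on the hammer-boring jig

TASK

Slip the thin flat blade into the notch in the front of the clear-lidded collar case, lever the lid up with it and swing it open to stay open, and lay the blade back on the bench. Then thread the wide brass collar, and after it the narrow one, down the post of the boring jig so that each sits fully home, flat and released. Leave the other things on the bench where they are.

Things in the scene. Friction and masses are not known exactly. Their poses are not given: they have to be found in the camera images.
- case: fixed shallow wooden case, 106 (x) by 220 (y) mm, 40 high without its lid; walls and floor 6 thick. Origin under its centre; -x is the front (towards the robot), +x the hinge side, z up. The two collars lie flat on its floor (6 mm above the bench) side by side along its y, about 45 mm either side of the middle, which one on which side varies
- case_notch (a point): centre of the mouth of the pry notch, on the outer front face of the case: the notch is cut through the front wall from the rim (40 mm up) down to 29 mm, 44 mm wide; a blade enters it along the case's +x, under the lid
- case_lid (a joint): hinge of the case lid, rad: 0 closed, grows as it opens upward, stops at 1.92; stiff, it stays where it is left. Lid: clear pane in a dark wooden frame, 106 by 220 by 6 mm, no handle, lies on the rim flush with the front face
- case_hinge (a point): middle of the hinge line, at the top of the back wall, 40 mm above the bench; the hinge line runs along the case's y
- lid_edge (a point): middle of the lower front edge of the lid; moves with the lid, 106 mm from the hinge line
- pry: loose prying blade lying on the bench. Origin under the middle of its wooden handle (100 long, 18 wide, 22 high); x runs from handle to blade tip, z up. Steel blade 16 wide, 3 thick, 85 long, its middle plane 11 mm above the handle's underside; 90 g
- pry_grip (a point): point in the handle to grip, near the centre of mass, 15 mm from the handle's middle towards the blade, at half height (11 mm above the bench when lying)
- pry_tip (a point): tip of the blade, mid thickness, 120 mm ahead of pry_grip along x
- wide: wide brass collar: ring 50 outside, bore 19, 14 high, about 190 g. Origin: centre of its underside, z along its axis
- wide_mid (a point): centre of the wide collar, at half its height (7 mm)
- narrow: narrow, taller brass collar: ring 32 outside, bore 19, 20 high, about 90 g. Origin: centre of its underside, z along its axis
- narrow_mid (a point): centre of the narrow collar, at half its height (10 mm)
- jig: fixed grey cast base of the boring jig, 120 by 100 mm, 16 high, with a round steel seat (60 across, 18 mm above the bench) and an upright steel post in its middle. Origin under its centre, z up
- post_seat (a point): centre of the seat at the foot of the post, 18 mm above the bench; post 16 diameter, the wide collar's underside rests here when home
- post_top (a point): top of the post, 50 mm above the seat; the last 10 mm taper to 7 mm diameter
- wippen: bystander: dark walnut piano wippen, 105 long, 33 high
- loupe: bystander: nickel-plated loupe, 34 across, 30 high
- sharp0: bystander: ebony sharp key, 92 by 10 by 11
- sharp1: bystander: ebony sharp key, 92 by 10 by 11
- mallet: bystander: boxwood mallet, about 230 long, 44 high
- square: bystander: small zinc try square, 12 high
Not all that is in view belongs to the job. Leave any blue or red look-alike of the case alone.

How it is judged (in metres and radians):
On the way, in this order (a step that is already met when the one before it is completed fails the run):
1. the lid is levered up by the blade (at least 0.3 rad with the blade bearing on it) (value of joint case_lid above 0.3 rad and contact force between pry and case_lid above 0.05 N), for 0.1 s.
2. the wide collar sits home on the seat at the foot of the post, released (horizontal distance between wide_mid and post_seat below 0.004 m and z of wide_mid in the frame of post_seat between 0.0045 and 0.0095 m and angle between the z axis of wide and the z axis of jig, either way round below 0.1 rad and contact force between the fingers and wide below 0.1 N), for 0.2 s.
3. then the narrow collar sits home on top of the wide one, released (horizontal distance between narrow_mid and post_seat below 0.004 m and z of narrow_mid in the frame of post_seat between 0.0215 and 0.0265 m and angle between the z axis of narrow and the z axis of jig, either way round below 0.1 rad and contact force between the fingers and narrow below 0.1 N), for 0.2 s.
At the end, for the whole second after the job is handed in: Wide collar flat on the seat, narrow collar flat on the wide one, both round the post (centres within 4 mm of its axis, heights within 2.5 mm of fully home, tilt under 0.1 rad) and at rest; lid open more than 1.0 rad; prying blade at rest, lying on the bench (grip point lower than 20 mm) (horizontal distance between each of wide_mid, narrow_mid and post_seat below 0.004 m and z of wide_mid in the frame of post_seat between 0.0045 and 0.0095 m and angle between the z axis of each of wide, narrow and the z axis of jig, either way round below 0.1 rad and z of narrow_mid in the frame of post_seat between 0.0215 and 0.0265 m and linear speed of each of wide, narrow, pry below 0.02 m/s and value of joint case_lid above 1 rad and height (world z) of pry_grip between 0 and 0.02 m); the robot touches nothing.
It fails at once if a bystander (wippen, loupe, sharp keys, mallet, try square) is moved more than 30 mm (distance of any of wippen, loupe, sharp0, sharp1, mallet, square from where it was at the start of the episode above 0.03 m).
It also fails if it takes over 72 s, if anything falls off the work surface, if the arm or the gripper's body presses on something with over 40 N, if the wrist force passes 120 N, or if a joint passes its speed limit or range.

ROBOT

A 6-joint arm with a two-finger parallel gripper is mounted at the origin on the work surface. World frame = base frame: x ahead of the robot, y to its left, z up, the work surface at z = 0. Lengths are in m, angles in degrees, forces in N, time in s.
With the tool pointing down it reaches from about 0.375 to 0.9 m from the base axis. Payload 3.1 kg.
Tool frame: the origin (TCP) lies between the finger pads; the fingertips stand 11 mm ahead of it and the grasp point (between the pads) lies 8 mm behind it; z points along the fingers, y is the line along which they close (so a half turn about z gives the same grasp; the last joint's range is limited). The gripper opens to 87 mm and grips with 3 to 60 N. Pads are 19 mm wide; open, the fingers measure 117 mm over their backs; the gripper's body (75 mm by 190 mm) begins 51 mm behind the grasp point.
Start: joints at [63.512, 30.224, 82.088, -0, 67.689, -10.227], TCP at [0.175, 0.6, 0.234] pointing down, gripper open.
Joint ranges: [-176.69, 176.69], [-43.24, 126.21], [12.49, 139.97], [-82, 262], [0, 151.66], [-163.58, 163.58]. Speed limits (degrees/s): [159.86, 159.86, 180, 180, 180, 180].

INTERFACE

Orientations are given as a 3x3 rotation matrix whose columns are the frame's x, y, z axes.
In Python, from rig import bot, viewer, workorder, models gives the robot as it stands.
- The arm moves only by the shell command python3 -m jog 'ROWS'. ROWS is JSON, a list of rows, each a list of 7 numbers: the opening, from 0 (shut) to 1 (fully open), then the shift along the tool's x, y, z in m, then the turn, a rotation vector about the tool's x, y, z in degrees. In form: [[claw, x, y, z, ax, ay, az], ...]. A call has 1 to 20 rows; each row is the pose to reach, as a shift and turn from the pose commanded when the call began, along the tool's axes at that moment; what a row does not reach only later rows make up. A row lasts 1/8 s, in which the tool goes at most 62.5 mm and 10.7 degrees, less where a joint would pass 70% of its speed; a pose out of reach is approached as far as the arm can. A call with a gripper value outside its range is refused whole. The fingers move at their own pace and stop on an object; the grip force is fixed at half the most. Time passes only in rows, so rows that repeat a pose let the fingers close. It gives the time, the measured TCP pose, the force, the opening and the grip force at its end, in the units of the state.
- bot.read_state(): the state, without advancing time (a new reading comes with each control period).
- viewer.capture(name): name is "side" or "top"; returns (picture, depth): 420x560x3 uint8, blue, green, red; 420x560 float32, m along the optical axis (not along the pixel's ray), 0 where there is no reading.
- viewer.camera_info(name): a dict with "fx", "fy", "cx", "cy" (pixels), "world_to_cam" (4x4, takes a point from world to camera coordinates). Camera axes: x right, y down, z forward; pixel columns grow to the right and rows downward; lengths in m; the calibration is good to about 2 mm. A picture is of the moment at which its call begins. camera_info takes no time and is no camera call.
- workorder.hand_in(): hands the job in; it is judged then, once.
Trained networks look in the newest picture that a camera, given by its name, has taken for a name from the list of things; names that differ only in an ending like _2 or _b are one class to them, and where a whole thing is asked for, a point or a joint stands for the part that bears it (a point fixed in the world has none). Each returns a list of dicts, best first, with "p" (0 to 1); they miss things now and then, are a little off and sometimes report something else, mostly with a low value. They report only what shows in the picture. A call takes as long as a camera call. They do not tell look-alikes from the thing itself.
- models.outline_of(camera, thing): "mask" (420x560 bool, what is visible of it).
- models.tip_of(camera, thing): "xyz" ([x, y, z] in m, in world coordinates, good to about 4 mm: a listed point, or the origin of a listed thing).
The state is a dict: "time_s": time; "joint_positions": joint angles; "qvel": joint speeds; "tau": joint torques, N m; "position": TCP position; "tcp_rot": TCP orientation; "force": force on the tool from outside, world axes, zero at the start; "moment": the same for the moment, N m; "opening": opening from 0.0 (shut) to 1.0 (fully open); "grasp_force": force on a finger pad.
Only numpy, scipy, OpenCV 4.12 (cv2) and the standard library are available. Lean on these libraries where they do the work, as an engineer would, in place of code of your own. Each camera call takes 0.05 s, during which the arm holds its last target. There are 200 camera calls.

## Working session

There is one attempt and no reset: what is moved stays moved. The work goes in short steps, Python scripts to look and compute and a shell command to move; the robot and the scene stay as the last step left them, time stands still between calls to the robot, and variables do not carry over. Pictures are saved under pics/ and viewed, at most 10 in all, crops included, and the job is handed in when it is done.

```bash
ls; mkdir -p pics; cat > h.py <<'E'
import numpy as np, cv2
from rig import bot, viewer, workorder, models
def proj(cam,p):
    i=viewer.camera_info(cam); q=i["world_to_cam"]@np.append(p,1); return np.array([i["fx"]*q[0]/q[2]+i["cx"], i["fy"]*q[1]/q[2]+i["cy"]])
def cloud(cam,depth):
    i=viewer.camera_info(cam); v,u=np.indices(depth.shape)
    P=np.stack([(u-i["cx"])/i["fx"]*depth,(v-i["cy"])/i["fy"]*depth,depth,np.ones_like(depth)],-1)
    return (P@np.linalg.inv(i["world_to_cam"]).T)[...,:3]
E
python3 - <<'E'
from h import *
np.set_printoptions(precision=4,suppress=True)
for c in ["top","side"]:
    im,d=viewer.capture(c); cv2.imwrite(f"pics/{c}0.png",im); np.save(f"pics/{c}0.npy",d)
    i=viewer.camera_info(c); print(c,i["fx"],np.linalg.inv(i["world_to_cam"])[:3])
    for t in ["case","case_notch","case_hinge","lid_edge","pry","pry_grip","pry_tip","wide","narrow","jig","post_seat","post_top"]:
        print(t,[(round(r["p"],2),np.round(r["xyz"],3).tolist(),proj(c,r["xyz"]).round().tolist()) for r in models.tip_of(c,t)[:3]])
print(bot.read_state())
E
```

```text
pics
top 392.3462711599711 [[ 0.0221 -0.99    0.1393  0.3536]
 [-0.9997 -0.0229 -0.0043 -0.0395]
 [ 0.0075 -0.1391 -0.9902  1.1774]]
case [(0.96, [0.208, -0.28, -0.0], [357.0, 317.0]), (0.81, [0.358, 0.372, -0.002], [137.0, 261.0]), (0.63, [0.583, -0.152, 0.003], [314.0, 190.0])]
case_notch [(0.67, [0.31, 0.395, 0.037], [123.0, 277.0]), (0.64, [0.16, -0.286, 0.036], [362.0, 336.0]), (0.55, [0.397, -0.465, -0.003], [418.0, 253.0])]
case_hinge [(0.82, [0.637, -0.159, 0.039], [318.0, 170.0]), (0.78, [0.408, 0.352, 0.042], [140.0, 243.0]), (0.57, [0.266, -0.275, 0.044], [358.0, 298.0])]
lid_edge [(0.82, [0.528, -0.141, 0.037], [312.0, 206.0]), (0.63, [0.161, -0.288, 0.041], [363.0, 336.0]), (0.63, [0.309, 0.396, 0.042], [122.0, 278.0])]
pry [(0.85, [0.468, 0.077, 0.0], [238.0, 226.0])]
pry_grip [(0.83, [0.481, 0.073, 0.01], [239.0, 221.0])]
pry_tip [(0.54, [0.596, 0.093, 0.012], [234.0, 183.0]), (0.29, [0.384, -0.098, -0.001], [295.0, 255.0])]
wide []
narrow []
jig [(0.78, [0.594, 0.229, 0.006], [189.0, 183.0]), (0.68, [0.532, -0.144, 0.034], [312.0, 205.0])]
post_seat [(0.71, [0.589, 0.
[... 1151 characters left out ...]
72, [0.592, 0.236, -0.002], [221.0, 301.0])]
post_seat [(0.95, [0.591, 0.235, 0.021], [220.0, 295.0])]
post_top [(0.63, [0.592, 0.237, 0.067], [218.0, 282.0])]
{'time_s': 1.3, 'joint_positions': array([ 63.5124,  30.2229,  82.0877,   0.0001,  67.6893, -10.2268]), 'qvel': array([ 0.0414,  0.0189, -0.0025,  0.0414,  0.014 , -0.002 ]), 'tau': array([  0.0011, -44.003 , -17.6978,   0.0633,   0.0506,  -0.    ]), 'position': array([0.175 , 0.6   , 0.2336]), 'tcp_rot': array([[-0.96,  0.28, -0.  ],
       [ 0.28,  0.96,  0.  ],
       [ 0.  ,  0.  , -1.  ]]), 'force': array([ 0.7953,  0.3026, -0.2742]), 'moment': array([-0.0095, -0.0232, -0.0177]), 'grasp_force': 0.0, 'opening': 1.0006896245031474}
```

View pics/top0.png

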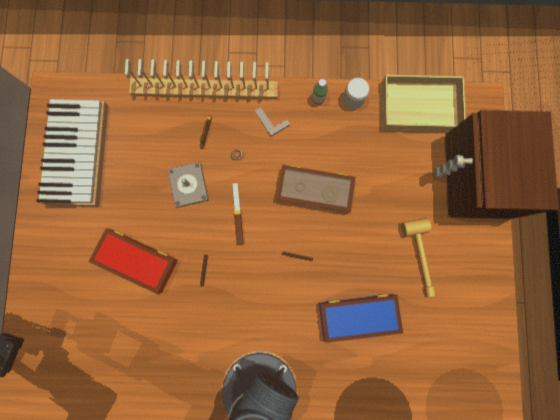

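View pics/side0.png

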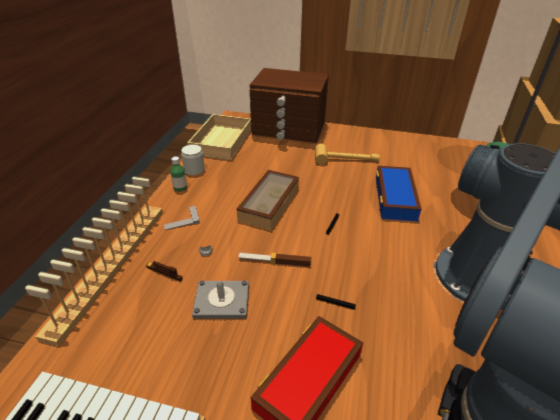

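The real case is the clear-lidded one at top (316,190) / side (269,200). The look-alikes are red at top (134,261) and blue at top (360,318). The pry is at (238,215), with the handle towards the robot. The jig is at (187,184). I'll refine with masks and depth and check a close crop.

```bash
cat >> h.py <<'E'
def rect(pts):
    c,s,a=cv2.minAreaRect((pts[:,:2]*1000).astype(np.float32)); return np.round(c,1),np.round(s,1),round(a,1)
E
python3 - <<'E'
from h import *
for c in ["top","side"]:
    im,d=viewer.capture(c); P=cloud(c,d)
    for t,lo,hi in [("case",.038,.055),("pry",.014,.03),("jig",.012,.018),("case",-1,1)]:
        for r in models.outline_of(c,t)[:3]:
            m=cv2.erode(r["mask"].astype(np.uint8),np.ones((2,2)))>0
            q=P[m&(d>0)]; z=q[:,2]; k=(z>lo)&(z<hi)
            if k.sum()>20: print(c,t,round(r["p"],2),k.sum(),"z",np.percentile(z,[5,50,95]).round(3),rect(q[k]),np.median(q[k],0).round(4))
    # blade direct: thin z 8..15mm near blade
    x,y,z=P[...,0],P[...,1],P[...,2]
    for nm,k in [("handle",(z>.015)&(z<.028)&(x>.40)&(x<.525)&(abs(y-.075)<.05)),("blade",(z>.008)&(z<.018)&(x>.53)&(x<.62)&(abs(y-.09)<.03)),("post",(z>.045)&(z<.08)&(abs(x-.59)<.03)&(abs(y-.235)<.03)),("postT",(z>.064)&(z<.08)&(abs(x-.59)<.03)&(abs(y-.235)<.03)),("jigtop",(z>.010)&(z<.024)&(abs(x-.59)<.09)&(abs(y-.235)<.09)),("lid",(z>.036)&(z<.056)&(abs(x-.583)<.12)&(abs(y+.153)<.15))]:
        print(c,nm,k.sum(),rect(P[k]) if k.sum()>3 else "", np.median(P[k],0).round(4))
im,d=viewer.capture("top"); a=cv2.resize(im[150:230,170:370],(800,320),interpolation=cv2.INTER_CUBIC)
im,d=viewer.capture("side"); b=cv2.resize(im[160:320,180:330],(260,277),interpolation=cv2.INTER_CUBIC)
b=cv2.resize(im[165:225,230:310],(373,280),interpolation=cv2.INTER_CUBIC); b2=cv2.resize(im[240:325,185:320],(427,280))
cv2.imwrite("pics/crop1.png",np.vstack([a,np.hstack([b,b2])]))
E
```

```text
top case 0.93 2896 z [0.031 0.045 0.049] (array([360.2, 373.2]), array([220.4, 109.6]), 66.5) [0.3585 0.3726 0.0455]
top case 0.8 2616 z [0.029 0.046 0.049] (array([ 583.1, -152.3]), array([217.1, 108.2]), 81.5) [ 0.5813 -0.1528  0.046 ]
top case 0.57 3084 z [0.042 0.046 0.05 ] (array([ 214.2, -282.3]), array([110.7, 220.3]), 8.0) [ 0.2126 -0.2823  0.0462]
top pry 0.69 200 z [0.008 0.019 0.025] (array([502.8,  77.8]), array([175.6,  16.5]), 7.9) [0.4715 0.0733 0.0212]
top jig 0.65 873 z [0.012 0.016 0.022] (array([589.6, 231.6]), array([116.1,  97.2]), 14.6) [0.5868 0.2302 0.0154]
top case 0.93 3096 z [0.031 0.045 0.049] (array([356.6, 377.2]), array([227.2, 119.2]), 66.4) [0.3569 0.3672 0.0453]
top case 0.8 2783 z [0.029 0.046 0.049] (array([ 581.4, -157.2]), array([227.1, 110. ]), 81.5) [ 0.5781 -0.1524  0.0459]
top case 0.57 3181 z [0.042 0.046 0.05 ] (array([ 209.3, -290.4]), array([122.5, 235.1]), 8.0) [ 0.2128 -0.2825  0.0461]
top handle 215 (array([467.3,  74.3]), array([105.1,  18.5]), 6.9) [0.4659 0.0737 0.0214]
top blade 111 (array([564.9,  86.7]), array([66.6, 15.7]), 7.6)
[... 1288 characters left out ...]
08.1]), 82.3) [ 0.5726 -0.1131  0.0454]
side case 0.72 1944 z [0.011 0.046 0.049] (array([ 212.3, -277.9]), array([110.5, 221.5]), 8.4) [ 0.208  -0.2333  0.0461]
side handle 267 (array([468.5,  77.9]), array([111.8,  21.8]), 6.1) [0.4638 0.0786 0.0215]
side blade 132 (array([563.4,  88.2]), array([65. , 19.1]), 5.7) [0.5627 0.0898 0.0126]
side post 56 (array([586.3, 238. ]), array([14.9,  9.8]), 40.0) [0.5857 0.2396 0.058 ]
side postT 9 (array([588.6, 238.3]), array([9.2, 3.3]), 18.8) [0.5882 0.2379 0.066 ]
side jigtop 1765 (array([588.6, 236.1]), array([120. , 101.6]), 14.7) [0.5838 0.2442 0.0165]
side lid 1724 (array([ 581.8, -148.5]), array([224.9, 112.6]), 80.9) [ 0.5798 -0.1323  0.0462]
```

View pics/crop1.png

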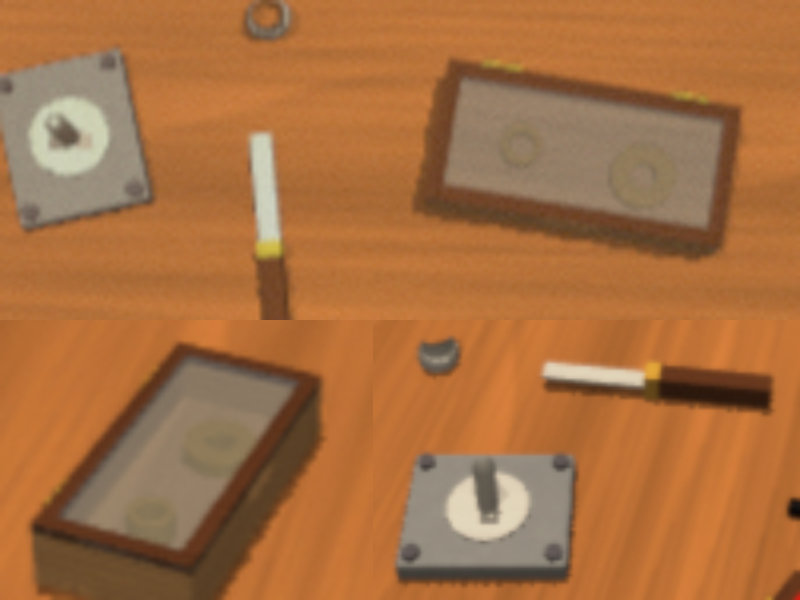

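The crop shows the clear case with the narrow collar on its left (+y side) and the wide one on its right. The notch is on the near side, and the pry and jig are clear. Next is a helper that turns targets into rows.

```bash
cat >> h.py <<'E'
def to(pos,yaw,pitch=0):
    """shift (tool axes) and turn to reach world pos with tool x at world yaw (deg), tool pointing down, pitched about tool y"""
    from scipy.spatial.transform import Rotation as R
    s=bot.read_state(); T=s["tcp_rot"]; c,n=np.cos(np.radians(yaw)),np.sin(np.radians(yaw))
    G=np.array([[c,n,0],[n,-c,0],[0,0,-1]])@R.from_euler("y",pitch,degrees=True).as_matrix()
    print("t",round(s["time_s"],2),"shift",np.round(T.T@(np.array(pos)-s["position"]),4),"turn",np.round(R.from_matrix(T.T@G).as_rotvec(degrees=True),2))
E
python3 - <<'E'
from h import *
to([.492,.0785,.08],188); to([.492,.0785,.014],188)
E
```

```text
t 1.9 shift [-0.4504 -0.4118  0.1536] turn [ -0.     0.   -24.26]
t 1.9 shift [-0.4504 -0.4118  0.2196] turn [ -0.     0.   -24.26]
```

```bash
python3 -m jog '[[1,-0.45,-0.412,0.12,0,0,-24.3],[1,-0.45,-0.412,0.12,0,0,-24.3],[1,-0.45,-0.412,0.12,0,0,-24.3],[1,-0.45,-0.412,0.12,0,0,-24.3],[1,-0.45,-0.412,0.12,0,0,-24.3],[1,-0.45,-0.412,0.12,0,0,-24.3],[1,-0.45,-0.412,0.12,0,0,-24.3],[1,-0.45,-0.412,0.12,0,0,-24.3],[1,-0.45,-0.412,0.12,0,0,-24.3],[1,-0.45,-0.412,0.12,0,0,-24.3],[1,-0.45,-0.412,0.12,0,0,-24.3],[1,-0.45,-0.412,0.12,0,0,-24.3],[1,-0.45,-0.412,0.12,0,0,-24.3]]'
python3 -c "
from h import *
to([.492,.0785,.014],188)"
```

```text
time_s: 3.52
position: [0.4906, 0.0797, 0.1138]
tcp_rot: [[-0.99, -0.142, -0.001], [-0.142, 0.99, 0.0], [0.001, 0.0, -1.0]]
force: [0.9, -0.6, 0.9]
opening: 0.999
grasp_force: 0.0
t 3.52 shift [-0.0013 -0.0014  0.0998] turn [ 0.02 -0.04  0.14]
```

```bash
python3 -m jog '[[1,-0.001,-0.001,0.05,0,0,0],[1,-0.001,-0.001,0.08,0,0,0],[1,-0.001,-0.001,0.0995,0,0,0],[1,-0.001,-0.001,0.0995,0,0,0],[0,-0.001,-0.001,0.0995,0,0,0],[0,-0.001,-0.001,0.0995,0,0,0],[0,-0.001,-0.001,0.0995,0,0,0],[0,-0.001,-0.001,0.0995,0,0,0],[0,-0.001,-0.001,0.0995,0,0,0],[0,-0.001,-0.001,0.0995,0,0,0],[0,-0.001,-0.001,0.0995,0,0,0]]'
```

```text
time_s: 4.9
position: [0.4927, 0.0776, 0.014]
tcp_rot: [[-0.99, -0.14, -0.0], [-0.14, 0.99, -0.0], [0.0, 0.0, -1.0]]
force: [0.5, -0.5, -0.3]
opening: 0.283
grasp_force: 0.0
```

```bash
python3 -m jog '[[0,0,0,0,0,0,0],[0,0,0,0,0,0,0],[0,0,0,0,0,0,0],[0,0,0,-0.03,0,0,0],[0,0,0,-0.06,0,0,0],[0,0,0,-0.08,0,0,0],[0,0,0,-0.08,0,0,0]]'
python3 - <<'E'
from h import *
c=np.array([.583,-.151]); u=np.array([np.cos(np.radians(8.6)),-np.sin(np.radians(8.6))]); n=c-.053*u; print("notch",n)
to([*(n-.145*u),.1],171.4); to([*(n-.145*u),.0375],171.4)
im,d=viewer.capture("side"); P=cloud("side",d)
for t in ["pry_grip","pry_tip"]:
    for cam in ["top","side"]:
        if cam=="top" and t=="pry_grip": viewer.capture("top")
        print(cam,t,[(round(r["p"],2),np.round(r["xyz"],3).tolist()) for r in models.tip_of(cam,t)[:2]])
print(bot.read_state()["position"])
E
```

```text
time_s: 5.78
position: [0.4937, 0.0776, 0.0952]
tcp_rot: [[-0.99, -0.14, 0.003], [-0.14, 0.99, -0.0], [-0.003, -0.001, -1.0]]
force: [0.5, -0.5, -1.7]
opening: 0.201
grasp_force: 29.9
notch [ 0.53059591 -0.14307463]
t 5.78 shift [ 0.1332 -0.1821 -0.0051] turn [-1.000e-02  1.900e-01  1.665e+01]
t 5.78 shift [ 0.1335 -0.1821  0.0574] turn [-1.000e-02  1.900e-01  1.665e+01]
top pry_grip []
side pry_grip [(0.89, [0.481, 0.08, 0.093])]
top pry_tip []
side pry_tip [(0.73, [0.602, 0.091, 0.094]), (0.55, [0.482, 0.076, 0.091])]
[0.49206775 0.07761859 0.09307527]
```

```bash
python3 -m jog '[[0,0.04,-0.055,-0.005,0,0,5],[0,0.08,-0.11,-0.005,0,0,10],[0,0.12,-0.165,-0.005,0,0,15],[0,0.133,-0.182,-0.005,0,0,16.6],[0,0.133,-0.182,-0.005,0,0,16.6],[0,0.133,-0.182,0.03,0,0,16.6],[0,0.133,-0.182,0.057,0,0,16.6],[0,0.133,-0.182,0.057,0,0,16.6],[0,0.133,-0.182,0.057,0,0,16.6]]'
python3 - <<'E'
from h import *
np.set_printoptions(precision=4,suppress=True)
u=np.array([np.cos(np.radians(8.6)),-np.sin(np.radians(8.6))]); n=np.array([.5306,-.1431])
s=bot.read_state(); to([*(n-.145*u),.0375],171.4)
for cam in ["top","side"]:
    im,d=viewer.capture(cam); cv2.imwrite(f"pics/{cam}1.png",im); P=cloud(cam,d)
    for t in ["pry_grip","pry_tip","lid_edge","case_hinge","case_notch"]:
        print(cam,t,[(round(r["p"],2),np.round(r["xyz"],3).tolist()) for r in models.tip_of(cam,t)[:3] if r["xyz"][0]>.37 and r["xyz"][1]<.1])
    x,y,z=P[...,0],P[...,1],P[...,2]
    rel=P[...,:2]-n; al=rel@u; la=rel@np.array([-u[1],u[0]])
    k=(al<-.015)&(al>-.09)&(abs(la)<.03)&(z>.02)&(z<.05)
    if k.sum()>5: q=P[k]; print("blade",k.sum(),"lat med",np.median(la[k]),"z",np.percentile(z[k],[10,50,90]),"tip along",al[k].max(), rect(q))
b=cv2.imread("pics/side1.png")[150:270,230:390]; a=cv2.imread("pics/top1.png")[150:270,240:400]
cv2.imwrite("pics/crop2.png",np.hstack([cv2.resize(a,(400,300),interpolation=3),cv2.resize(b,(400,300),interpolation=3)]))
E
```

```text
time_s: 7.2
position: [0.3868, -0.1207, 0.0373]
tcp_rot: [[-0.989, 0.148, 0.0], [0.148, 0.989, 0.0], [-0.0, 0.0, -1.0]]
force: [0.5, -0.1, -1.5]
opening: 0.201
grasp_force: 29.9
t 7.2 shift [-0.0005 -0.0007 -0.0002] turn [0.   0.   0.11]
top pry_grip []
top pry_tip [(0.54, [0.581, -0.15, 0.002])]
top lid_edge [(0.81, [0.529, -0.142, 0.039])]
top case_hinge []
top case_notch [(0.9, [0.529, -0.144, 0.038])]
side pry_grip [(0.83, [0.375, -0.117, 0.034]), (0.5, [0.633, -0.159, 0.041])]
side pry_tip [(0.83, [0.494, -0.138, 0.038])]
side lid_edge [(0.94, [0.531, -0.144, 0.039])]
side case_hinge [(0.73, [0.634, -0.156, 0.041])]
side case_notch [(0.66, [0.532, -0.144, 0.034])]
blade 61 lat med 0.0024130264063655987 z [0.0343 0.0365 0.0384] tip along -0.04217820766132262 (array([ 468.5, -133.4]), array([19.1, 41.8]), 88.8)
```

View pics/crop2.png

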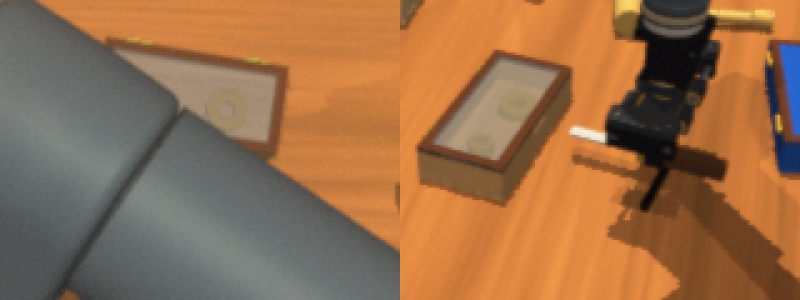

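Blade tip is about 35 mm short of the notch, centred and at a height of about 35 mm. The net's notch position agrees, so I'll insert 45 mm.

```bash
python3 -m jog '[[0,-0.02,0,0,0,0,0],[0,-0.035,0,0,0,0,0],[0,-0.045,0,0,0,0,0],[0,-0.055,0,0,0,0,0],[0,-0.065,0,0,0,0,0],[0,-0.075,0,0,0,0,0],[0,-0.08,0,0,0,0,0],[0,-0.08,0,0,0,0,0]]'
```

```text
time_s: 8.8
position: [0.4659, -0.1332, 0.037]
tcp_rot: [[-0.989, 0.149, 0.0], [0.149, 0.989, -0.0], [-0.0, -0.0, -1.0]]
force: [0.1, 0.8, -0.5]
opening: 0.205
grasp_force: 29.9
```

```bash
python3 -m jog '[[0,0,0,-0.004,0,0,0],[0,0,0,-0.009,0,0,0],[0,-0.001,0,-0.014,0,0,0],[0,-0.002,0,-0.019,0,0,0],[0,-0.003,0,-0.024,0,0,0],[0,-0.005,0,-0.028,0,0,0],[0,-0.007,0,-0.033,0,0,0],[0,-0.007,0,-0.033,0,0,0]]'
python3 - <<'E'
from h import *
viewer.capture("top")
im,d=viewer.capture("side"); cv2.imwrite("pics/s2.png",im); cv2.imwrite("pics/crop3.png",cv2.resize(im[120:240,220:380],(560,420),interpolation=3))
for c in ["top","side"]:
  for t in ["pry_tip","pry_grip","lid_edge"]: print(c,t,[(round(r["p"],2),np.round(r["xyz"],3).tolist()) for r in models.tip_of(c,t)[:3] if r["xyz"][0]>.4])
E
```

```text
time_s: 9.8
position: [0.4733, -0.1345, 0.0706]
tcp_rot: [[-0.989, 0.149, 0.002], [0.149, 0.989, -0.001], [-0.002, -0.001, -1.0]]
force: [0.2, 0.3, -1.1]
opening: 0.203
grasp_force: 29.9
top pry_tip []
top pry_grip []
top lid_edge [(0.75, [0.538, -0.146, 0.088])]
side pry_tip []
side pry_grip [(0.54, [0.461, -0.129, 0.066])]
side lid_edge [(0.62, [0.541, -0.146, 0.088])]
```

View pics/crop3.png

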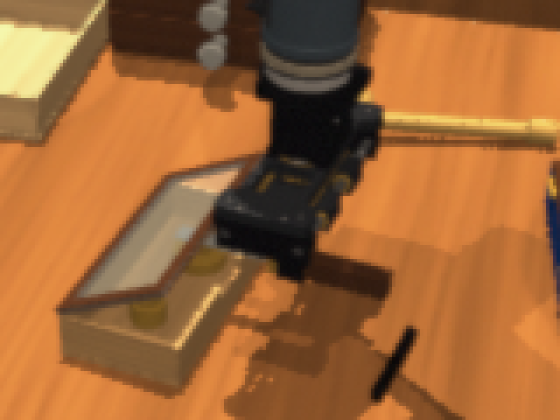

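The lid edge is at z≈0.088, so the lid is at about 0.47 rad and resting on the blade. Carrying on along the arc.

```bash
python3 -m jog '[[0,-0.004,0,-0.007,0,0,0],[0,-0.011,0,-0.015,0,0,0],[0,-0.018,0,-0.02,0,0,0],[0,-0.026,0,-0.025,0,0,0],[0,-0.034,0,-0.028,0,0,0],[0,-0.041,0,-0.031,0,0,0],[0,-0.048,0,-0.032,0,0,0],[0,-0.055,0,-0.032,0,0,0],[0,-0.062,0,-0.032,0,0,0],[0,-0.068,0,-0.032,0,0,0],[0,-0.068,0,-0.032,0,0,0]]'
python3 - <<'E'
from h import *
viewer.capture("top")
im,d=viewer.capture("side"); cv2.imwrite("pics/s3.png",im)
for c in ["top","side"]:
  for t in ["pry_tip","pry_grip","lid_edge"]: print(c,t,[(round(r["p"],2),np.round(r["xyz"],3).tolist()) for r in models.tip_of(c,t)[:3] if r["xyz"][0]>.4])
E
```

```text
time_s: 11.58
position: [0.5406, -0.1445, 0.102]
tcp_rot: [[-0.989, 0.149, 0.001], [0.149, 0.989, -0.0], [-0.001, -0.0, -1.0]]
force: [-0.4, 0.1, -1.3]
opening: 0.207
grasp_force: 29.9
top pry_tip []
top pry_grip []
top lid_edge []
side pry_tip [(0.83, [0.647, -0.162, 0.099])]
side pry_grip [(0.67, [0.528, -0.14, 0.098])]
side lid_edge [(0.85, [0.653, -0.159, 0.143])]
```

Lid edge is past vertical (about 1.74 rad). Now I'll withdraw and return the blade.

```bash
python3 -m jog '[[0,0.04,0,-0.01,0,0,0],[0,0.08,0,-0.01,0,0,0],[0,0.08,0,-0.01,0,0,0]]'
python3 -c "
from h import *
to([.487,.0785,.06],188); to([.487,.0785,.0145],188)"
```

```text
time_s: 12.35
position: [0.4567, -0.1306, 0.1119]
tcp_rot: [[-0.989, 0.15, -0.005], [0.15, 0.989, 0.003], [0.005, 0.002, -1.0]]
force: [0.6, -0.6, -0.5]
opening: 0.205
grasp_force: 29.9
t 12.35 shift [0.0011 0.2112 0.0523] turn [  0.16  -0.29 -16.61]
t 12.35 shift [0.0008 0.2111 0.0978] turn [  0.16  -0.29 -16.61]
```

```bash
python3 -m jog '[[0,0,0.05,0,0,0,-5],[0,0,0.1,0,0,0,-10],[0,0.001,0.16,0.01,0,0,-15],[0,0.001,0.211,0.04,0,0,-16.6],[0,0.001,0.211,0.07,0,0,-16.6],[0,0.001,0.211,0.09,0,0,-16.6],[0,0.001,0.211,0.097,0,0,-16.6],[0,0.001,0.211,0.097,0,0,-16.6],[0,0.001,0.211,0.097,0,0,-16.6]]'
```

```text
time_s: 13.48
position: [0.492, 0.0762, 0.0156]
tcp_rot: [[-0.99, -0.139, 0.002], [-0.139, 0.99, -0.0], [-0.002, -0.0, -1.0]]
force: [0.6, 0.8, -0.7]
opening: 0.202
grasp_force: 30.0
```

```bash
python3 -m jog '[[0.6,0,0,0,0,0,0],[0.6,0,0,0,0,0,0],[0.6,0,0,0,0,0,0],[0.6,0,0,0,0,0,0],[0.6,0,0,-0.04,0,0,0],[0.6,0,0,-0.1,0,0,0],[0.75,0,0,-0.15,0,0,0],[0.75,0.05,0.05,-0.2,0,0,0],[0.75,0.05,0.05,-0.2,0,0,0],[0.75,0.05,0.05,-0.2,0,0,0]]'
python3 - <<'E'
from h import *
for c in ["top","side"]:
  im,d=viewer.capture(c); cv2.imwrite(f"pics/{c}4.png",im); np.save(f"pics/{c}4.npy",d)
  for t in ["pry_grip","wide","wide_mid","narrow","narrow_mid","lid_edge","post_top","post_seat"]: print(c,t,[(round(r["p"],2),np.round(r["xyz"],3).tolist(),proj(c,r["xyz"]).round().tolist()) for r in models.tip_of(c,t)[:2]])
print(bot.read_state()["position"])
a=cv2.imread("pics/top4.png")[140:260,160:370]; b=cv2.imread("pics/side4.png")[130:290,200:340]
cv2.imwrite("pics/crop4.png",np.hstack([cv2.resize(a,(470,269)),cv2.resize(b,(235,269))]))
E
```

```text
time_s: 14.72
position: [0.4338, 0.1196, 0.2161]
tcp_rot: [[-0.99, -0.142, 0.002], [-0.142, 0.99, -0.0], [-0.002, -0.0, -1.0]]
force: [0.1, 0.6, 0.4]
opening: 0.743
grasp_force: 0.0
top pry_grip [(0.41, [0.59, -0.106, 0.018], [300.0, 186.0])]
top wide [(0.73, [0.591, 0.24, 0.065], [181.0, 180.0]), (0.66, [0.572, -0.193, 0.008], [328.0, 193.0])]
top wide_mid [(0.51, [0.568, -0.198, 0.013], [330.0, 194.0])]
top narrow [(0.65, [0.596, -0.104, 0.007], [299.0, 185.0]), (0.54, [0.395, -0.468, -0.004], [419.0, 254.0])]
top narrow_mid [(0.5, [0.588, -0.106, 0.016], [299.0, 187.0]), (0.5, [0.589, 0.235, 0.019], [186.0, 184.0])]
top lid_edge [(0.93, [0.159, -0.292, 0.044], [364.0, 337.0]), (0.72, [0.311, 0.399, 0.042], [121.0, 277.0])]
top post_top [(0.68, [0.57, -0.195, 0.014], [329.0, 194.0]), (0.58, [0.589, 0.238, 0.066], [181.0, 180.0])]
top post_seat [(0.78, [0.59, 0.233, 0.016], [187.0, 184.0])]
side pry_grip [(0.82, [0.48, 0.074, 0.012], [284.0, 258.0])]
side wide [(0.44, [0.571, -0.199, 0.005], [276.0, 194.0]), (0.37, [0.332, 0.177, -0.002], [336.0, 304.0])]
side wide_mid [(0.71, [0.571, -0.201, 0.017], [277.0, 190.0])]
side narrow [(0.54, [0.593, -0.108, 0.004], [262.0, 211.0])]
side narrow_mid [(0.65, [0.595, -0.108, 0.017], [261.0, 207.0]), (0.59, [0.598, 0.089, 0.014], [238.0, 253.0])]
side lid_edge [(0.94, [0.652, -0.163, 0.145], [246.0, 157.0]), (0.7, [0.308, 0.399, 0.041], [334.0, 387.0])]
side post_top [(0.64, [0.589, 0.234, 0.067], [220.0, 281.0])]
side post_seat [(0.56, [0.59, 0.239, 0.019], [220.0, 297.0])]
[0.43457824 0.11896917 0.21509744]
```

View pics/crop4.png

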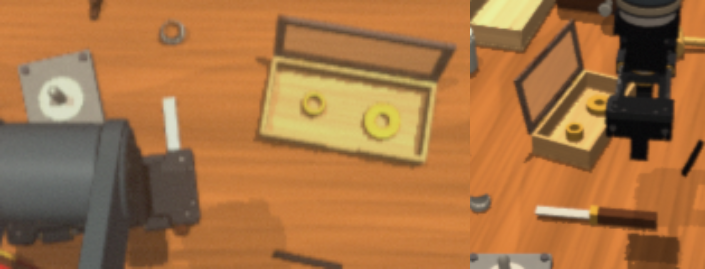

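The lid stands open and the blade is back on the bench. The collars are at top (330,194) wide and (300,187) narrow. I'll refine by circle fits on the depth points.

```bash
python3 - <<'E'
from h import *
from scipy.optimize import least_squares
for c in ["top","side"]:
    im=cv2.imread(f"pics/{c}4.png"); d=np.load(f"pics/{c}4.npy"); P=cloud(c,d); x,y,z=np.moveaxis(P,-1,0)
    for nm,p,R,zt in [("wide",(.5705,-.198),.025,.020),("narrow",(.594,-.107),.016,.026),("seat",(.59,.235),.03,.018)]:
        k=(np.hypot(x-p[0],y-p[1])<R+.012)&(abs(z-zt)<(.0045 if nm!="seat" else .004)); q=P[k]
        if nm=="seat":
            k&=im.min(2)>140; q=P[k]
        if len(q)<10: continue
        ce,r=cv2.minEnclosingCircle((q[:,:2]*1000).astype(np.float32)); rc=rect(q)
        print(c,nm,len(q),"med z",np.median(q[:,2]).round(4),"mean",q[:,:2].mean(0).round(4),"circ",np.round(ce,1),round(r,1),rc)
    for t in ["wide","narrow"]:
        for r in models.outline_of(c,t)[:2]:
            v,u=np.nonzero(r["mask"]); zt=.020 if t=="wide" else .026
            print("mask",t,round(r["p"],2),len(u),[round(u.mean(),1),round(v.mean(),1)],"bbox",u.min(),u.max(),v.min(),v.max())
to([.5705,-.198,.12],171.4)
E
```

```text
top wide 175 med z 0.0196 mean [ 0.5717 -0.1976] circ [ 571.7 -198.3] 25.0 (array([ 571.7, -197.8]), array([46.7, 48. ]), 45.9)
top narrow 58 med z 0.0255 mean [ 0.5926 -0.1064] circ [ 592.8 -106.6] 16.0 (array([ 592.5, -106.6]), array([29.7, 30.2]), 41.9)
top seat 266 med z 0.0176 mean [0.5902 0.2327] circ [590.9 232.6] 33.0 (array([590.3, 234.2]), array([61.7, 60.2]), 72.7)
mask wide 0.6 160 [np.float64(329.9), np.float64(192.9)] bbox 323 337 185 200
mask wide 0.46 1001 [np.float64(187.0), np.float64(178.9)] bbox 168 206 162 193
mask narrow 0.7 207 [np.float64(330.0), np.float64(193.5)] bbox 322 338 186 201
mask narrow 0.58 23 [np.float64(301.1), np.float64(182.7)] bbox 297 304 181 185
side wide 94 med z 0.0195 mean [ 0.5734 -0.1934] circ [ 567.5 -197.1] 27.1 (array([ 575. , -195.1]), array([37.2, 52.3]), 9.9)
side narrow 54 med z 0.0253 mean [ 0.59   -0.1027] circ [ 589.8 -103.9] 17.5 (array([ 589.7, -103.1]), array([29.2, 31.7]), 16.6)
side seat 365 med z 0.0181 mean [0.5893 0.2365] circ [588.4 237.3] 36.6 (array([590.8, 231.8]), array([62.2, 63.4]), 59.7)
mask wide 0.69 123 [np.float64(275.7), np.float64(192.0)] bbox 270 281 186 198
mask wide 0.66 2995 [np.float64(255.3), np.float64(189.4)] bbox 227 297 142 229
mask narrow 0.43 136 [np.float64(261.9), np.float64(207.9)] bbox 256 268 202 214
t 15.82 shift [-0.0902 -0.3329  0.0951] turn [0.000e+00 1.000e-02 1.664e+01]
```

```bash
python3 -m jog '[[0.75,-0.02,-0.06,0,0,0,5],[0.75,-0.035,-0.12,0.02,0,0,10],[0.75,-0.055,-0.18,0.04,0,0,15],[0.75,-0.075,-0.24,0.06,0,0,16.6],[0.75,-0.09,-0.3,0.07,0,0,16.6],[0.75,-0.091,-0.333,0.09,0,0,16.6],[0.75,-0.091,-0.333,0.095,0,0,16.6],[0.75,-0.091,-0.333,0.095,0,0,16.6]]'
python3 -c "
from h import *
to([.5715,-.198,.019],171.4)"
```

```text
time_s: 16.82
position: [0.5702, -0.1972, 0.1193]
tcp_rot: [[-0.989, 0.149, -0.002], [0.149, 0.989, 0.002], [0.003, 0.001, -1.0]]
force: [-0.5, 0.6, -0.9]
opening: 0.746
grasp_force: 0.0
t 16.82 shift [-0.0017 -0.0007  0.1003] turn [ 0.08 -0.15  0.01]
```

```bash
python3 -m jog '[[0.75,-0.002,-0.001,0.045,0,0,0],[0.75,-0.002,-0.001,0.08,0,0,0],[0.75,-0.002,-0.001,0.1,0,0,0],[0.75,-0.002,-0.001,0.1,0,0,0],[0.4,-0.002,-0.001,0.1,0,0,0],[0.4,-0.002,-0.001,0.1,0,0,0],[0.4,-0.002,-0.001,0.1,0,0,0],[0.4,-0.002,-0.001,0.1,0,0,0],[0.4,-0.002,-0.001,0.1,0,0,0]]'
```

```text
time_s: 17.95
position: [0.5737, -0.1995, 0.0213]
tcp_rot: [[-0.989, 0.149, 0.002], [0.149, 0.989, -0.0], [-0.002, -0.0, -1.0]]
force: [-0.0, 2.5, 5.3]
opening: 0.556
grasp_force: 30.0
```

```bash
python3 -m jog '[[0.4,0,0,0,0,0,0],[0.4,0,0,-0.03,0,0,0],[0.4,0,0,-0.07,0,0,0],[0.4,0,0,-0.1,0,0,0],[0.4,0,0.06,-0.1,0,0,0],[0.4,0,0.12,-0.1,0,0,0],[0.4,0.0,0.18,-0.1,0,0,0],[0.4,0.01,0.24,-0.1,0,0,0],[0.4,0.02,0.3,-0.1,0,0,0],[0.4,0.03,0.35,-0.1,0,0,0],[0.4,0.04,0.38,-0.1,0,0,0],[0.4,0.04,0.38,-0.1,0,0,0]]'
python3 - <<'E'
from h import *
s=bot.read_state(); print(s["position"])
for c in ["top","side"]:
  im,d=viewer.capture(c); cv2.imwrite(f"pics/{c}5.png",im); np.save(f"pics/{c}5.npy",d)
  for t in ["wide","wide_mid","narrow_mid","post_top"]: print(c,t,[(round(r["p"],2),np.round(r["xyz"],3).tolist(),proj(c,r["xyz"]).round().tolist()) for r in models.tip_of(c,t)[:2]])
to([.5895,.2335,.12],171.4)
b=cv2.imread("pics/side5.png"); cv2.imwrite("pics/crop5.png",cv2.resize(b[200:340,170:350],(540,420),interpolation=3))
E
```

```text
time_s: 19.45
position: [0.5887, 0.1848, 0.1195]
tcp_rot: [[-0.989, 0.145, -0.001], [0.145, 0.989, -0.0], [0.001, -0.0, -1.0]]
force: [0.1, -0.8, -1.3]
opening: 0.557
grasp_force: 30.0
[0.58869261 0.18475623 0.11954356]
top wide []
top wide_mid [(0.48, [0.773, -0.04, -0.001], [279.0, 129.0])]
top narrow_mid [(0.52, [0.591, -0.102, 0.018], [298.0, 186.0])]
top post_top [(0.68, [0.588, 0.237, 0.064], [182.0, 181.0])]
side wide [(0.57, [0.589, 0.179, 0.106], [227.0, 251.0])]
side wide_mid [(0.65, [0.585, 0.183, 0.116], [228.0, 250.0])]
side narrow_mid [(0.67, [0.59, -0.109, 0.016], [262.0, 207.0]), (0.15, [0.588, 0.234, 0.019], [222.0, 296.0])]
side post_top [(0.69, [0.591, 0.237, 0.067], [218.0, 282.0]), (0.67, [0.589, 0.233, 0.02], [221.0, 295.0])]
t 19.95 shift [0.0086 0.0512 0.0001] turn [-0.   -0.   -0.03]
```

View pics/crop5.png

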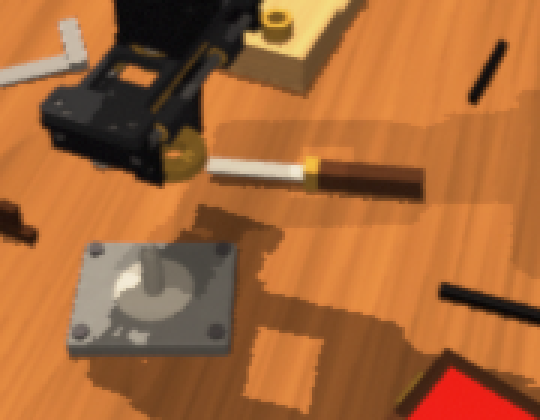

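Collar hangs level between the pads, centred on the TCP. Now I'll move over the post and start down.

```bash
python3 -m jog '[[0.4,0.008,0.05,0,0,0,0],[0.4,0.009,0.0525,0,0,0,0],[0.4,0.009,0.0525,0,0,0,0],[0.4,0.009,0.0525,0.025,0,0,0],[0.4,0.009,0.0525,0.035,0,0,0],[0.4,0.009,0.0525,0.045,0,0,0],[0.4,0.009,0.0525,0.045,0,0,0]]'
python3 - <<'E'
from h import *
s=bot.read_state(); print(s["position"],s["force"])
for c in ["top","side"]:
  im,d=viewer.capture(c); cv2.imwrite(f"pics/{c}6.png",im)
  for t in ["wide_mid","post_top","post_seat"]: print(c,t,[(round(r["p"],2),np.round(r["xyz"],3).tolist()) for r in models.tip_of(c,t)[:2]])
E
```

```text
time_s: 20.82
position: [0.5908, 0.2349, 0.0751]
tcp_rot: [[-0.989, 0.149, 0.003], [0.149, 0.989, -0.0], [-0.003, 0.0, -1.0]]
force: [3.4, -1.7, -2.6]
opening: 0.558
grasp_force: 30.0
[0.59080322 0.23491479 0.07510704] [ 3.38504876 -1.71785638 -2.55134794]
top wide_mid [(0.33, [0.466, 0.075, -0.002])]
top post_top [(0.91, [0.587, 0.235, 0.065]), (0.23, [0.465, 0.076, -0.0])]
top post_seat [(0.7, [0.588, 0.231, 0.014]), (0.2, [0.477, 0.076, 0.014])]
side wide_mid [(0.46, [0.383, -0.097, -0.001])]
side post_top [(0.74, [0.593, 0.234, 0.069])]
side post_seat [(0.87, [0.592, 0.234, 0.018])]
```

The post pushes the collar to +x/-y, so I'll yield that way a little and continue down.

```bash
python3 -m jog '[[0.4,-0.0015,-0.001,0,0,0,0],[0.4,-0.0015,-0.001,0.004,0,0,0],[0.4,-0.0015,-0.001,0.008,0,0,0],[0.4,-0.0015,-0.001,0.008,0,0,0]]'
```

```text
time_s: 21.72
position: [0.5919, 0.2344, 0.0671]
tcp_rot: [[-0.989, 0.149, 0.004], [0.149, 0.989, 0.0], [-0.003, 0.001, -1.0]]
force: [5.0, -2.0, 0.4]
opening: 0.556
grasp_force: 30.0
```

```bash
python3 -m jog '[[0.4,-0.0018,-0.0005,0,0,0,0],[0.4,-0.0018,-0.0005,0.005,0,0,0],[0.4,-0.0018,-0.0005,0.010,0,0,0],[0.4,-0.0018,-0.0005,0.010,0,0,0]]'
```

```text
time_s: 22.22
position: [0.592, 0.2338, 0.0562]
tcp_rot: [[-0.989, 0.149, -0.0], [0.149, 0.989, 0.0], [0.0, 0.0, -1.0]]
force: [4.4, 0.4, -3.5]
opening: 0.555
grasp_force: 30.0
```

```bash
python3 -m jog '[[0.4,-0.0015,0,0,0,0,0],[0.4,-0.0015,0,0.006,0,0,0],[0.4,-0.0015,0,0.012,0,0,0],[0.4,-0.0015,0,0.017,0,0,0],[0.4,-0.0015,0,0.021,0,0,0],[0.4,-0.0015,0,0.021,0,0,0]]'
```

```text
time_s: 22.98
position: [0.5927, 0.2332, 0.0353]
tcp_rot: [[-0.989, 0.149, -0.002], [0.149, 0.989, -0.0], [0.002, -0.001, -1.0]]
force: [-0.4, -0.3, -1.7]
opening: 0.559
grasp_force: 30.0
```

```bash
python3 -m jog '[[0.4,0,0,0.0025,0,0,0],[0.4,0,0,0.004,0,0,0],[0.4,0,0,0.004,0,0,0],[0.75,0,0,0.004,0,0,0],[0.75,0,0,0.004,0,0,0],[0.75,0,0,0.004,0,0,0],[0.75,0,0,0.004,0,0,0],[0.75,0,0,-0.03,0,0,0],[0.75,0,0,-0.09,0,0,0],[0.75,0,-0.06,-0.12,0,0,0],[0.75,0,-0.12,-0.12,0,0,0],[0.75,0,-0.12,-0.12,0,0,0]]'
python3 - <<'E'
from h import *
for c in ["top","side"]:
  im,d=viewer.capture(c); cv2.imwrite(f"pics/{c}7.png",im); P=cloud(c,d); x,y,z=np.moveaxis(P,-1,0)
  k=(np.hypot(x-.591,y-.235)<.04)&(z>.0245)&(z<.04)
  q=P[k]; 
  if len(q)>9:
    A=np.c_[q[:,:2]-q[:,:2].mean(0),np.ones(len(q))]; f=np.linalg.lstsq(A,q[:,2],rcond=None)[0]
    print(c,len(q),"z med",np.median(q[:,2]),"tilt",f[:2],"circ",cv2.minEnclosingCircle((q[:,:2]*1000).astype(np.float32)))
  for t in ["wide_mid","narrow_mid","post_top"]: print(c,t,[(round(r["p"],2),np.round(r["xyz"],3).tolist()) for r in models.tip_of(c,t)[:2]])
to([.5925,-.1065,.12],171.4)
to([.5925,-.1065,.025],171.4)
cv2.imwrite("pics/crop7.png",cv2.resize(im[200:340,150:330],(540,420),interpolation=3))
E
```

```text
time_s: 24.48
position: [0.5753, 0.1111, 0.1567]
tcp_rot: [[-0.988, 0.154, -0.0], [0.154, 0.988, -0.001], [-0.0, -0.001, -1.0]]
force: [-0.5, 0.2, -0.1]
opening: 0.752
grasp_force: 0.0
top wide_mid []
top narrow_mid [(0.53, [0.592, -0.107, 0.018])]
top post_top []
side 278 z med 0.03172480937063926 tilt [ 0.0182896  -0.05323822] circ ((587.6849975585938, 236.08651733398438), 25.53989601135254)
side wide_mid [(0.68, [0.59, 0.232, 0.029])]
side narrow_mid [(0.67, [0.595, -0.108, 0.015])]
side post_top [(0.83, [0.589, 0.238, 0.068])]
t 24.88 shift [-0.0495 -0.2176  0.0356] turn [ 0.   -0.03  0.14]
t 24.88 shift [-0.0495 -0.2176  0.1306] turn [ 0.   -0.03  0.14]
```

View pics/crop7.png

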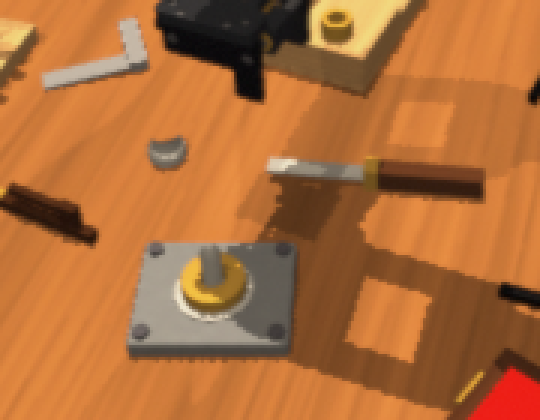

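The wide collar is flat on the seat (top at 32 mm). Next, the narrow one.

```bash
python3 -m jog '[[0.6,-0.01,-0.06,0,0,0,0],[0.6,-0.03,-0.12,0.01,0,0,0],[0.6,-0.04,-0.18,0.03,0,0,0],[0.6,-0.0495,-0.2175,0.045,0,0,0],[0.6,-0.0495,-0.2175,0.045,0,0,0],[0.6,-0.0495,-0.2175,0.09,0,0,0],[0.6,-0.0495,-0.2175,0.12,0,0,0],[0.6,-0.0495,-0.2175,0.134,0,0,0],[0.6,-0.0495,-0.2175,0.134,0,0,0]]'
python3 -c "
from h import *
to([.5925,-.1065,.021],171.4)"
```

```text
time_s: 26.0
position: [0.592, -0.1064, 0.0215]
tcp_rot: [[-0.989, 0.147, -0.001], [0.147, 0.989, 0.001], [0.002, 0.0, -1.0]]
force: [0.1, 0.6, -0.8]
opening: 0.6
grasp_force: 0.0
t 26.0 shift [-0.0005  0.      0.0005] turn [ 0.03 -0.09  0.12]
```

```bash
python3 -m jog '[[0.2,0,0,0,0,0,0],[0.2,0,0,0,0,0,0],[0.2,0,0,0,0,0,0],[0.2,0,0,0,0,0,0],[0.2,0,0,0,0,0,0],[0.2,0,0,0,0,0,0],[0.2,0,0,0,0,0,0]]'
```

```text
time_s: 26.88
position: [0.5929, -0.1078, 0.0231]
tcp_rot: [[-0.989, 0.149, 0.002], [0.149, 0.989, -0.0], [-0.002, -0.0, -1.0]]
force: [-1.0, 1.5, 5.5]
opening: 0.354
grasp_force: 30.0
```

```bash
python3 -m jog '[[0.2,0,0,-0.04,0,0,0],[0.2,0,0,-0.1,0,0,0],[0.2,0,0.06,-0.11,0,0,0],[0.2,0,0.12,-0.11,0,0,0],[0.2,0.02,0.18,-0.11,0,0,0],[0.2,0.04,0.24,-0.11,0,0,0],[0.2,0.05,0.29,-0.11,0,0,0],[0.2,0.05,0.29,-0.11,0,0,0],[0.2,0.05,0.29,-0.11,0,0,0]]'
python3 - <<'E'
from h import *
for c in ["top","side"]:
  im,d=viewer.capture(c)
  for t in ["narrow","narrow_mid","post_top"]: print(c,t,[(round(r["p"],2),np.round(r["xyz"],3).tolist()) for r in models.tip_of(c,t)[:2]])
print(bot.read_state()["position"]); to([.592,.234,.13],171.4)
E
```

```text
time_s: 28.0
position: [0.5857, 0.1862, 0.1317]
tcp_rot: [[-0.989, 0.148, -0.001], [0.148, 0.989, -0.001], [0.001, -0.001, -1.0]]
force: [0.3, -1.1, -0.5]
opening: 0.363
grasp_force: 30.0
top narrow []
top narrow_mid []
top post_top [(0.6, [0.588, 0.235, 0.065])]
side narrow [(0.62, [0.589, 0.184, 0.112])]
side narrow_mid [(0.57, [0.587, 0.186, 0.124])]
side post_top [(0.9, [0.591, 0.236, 0.066]), (0.57, [0.601, 0.09, 0.014])]
[0.586172   0.18563488 0.13204503]
t 28.4 shift [0.0015 0.0487 0.002 ] turn [-0.   -0.01 -0.04]
```

```bash
python3 -m jog '[[0.2,0.002,0.0485,0,0,0,0],[0.2,0.002,0.0485,0,0,0,0],[0.2,0.002,0.0485,0.03,0,0,0],[0.2,0.002,0.0485,0.043,0,0,0],[0.2,0.002,0.0485,0.05,0,0,0],[0.2,0.002,0.0485,0.055,0,0,0],[0.2,0.002,0.0485,0.055,0,0,0]]'
```

```text
time_s: 29.28
position: [0.5914, 0.2347, 0.0772]
tcp_rot: [[-0.989, 0.149, 0.0], [0.149, 0.989, 0.0], [-0.0, 0.0, -1.0]]
force: [-0.4, 0.0, -0.4]
opening: 0.364
grasp_force: 30.0
```

```bash
python3 -m jog '[[0.2,0,0,0.004,0,0,0],[0.2,0,0,0.008,0,0,0],[0.2,0,0,0.012,0,0,0],[0.2,0,0,0.012,0,0,0]]'
```

```text
time_s: 29.78
position: [0.5909, 0.2348, 0.0646]
tcp_rot: [[-0.989, 0.149, -0.001], [0.149, 0.989, -0.0], [0.001, -0.0, -1.0]]
force: [-0.6, 0.6, -0.4]
opening: 0.354
grasp_force: 30.0
```

```bash
python3 -m jog '[[0.2,0,0,0.005,0,0,0],[0.2,0,0,0.01,0,0,0],[0.2,0,0,0.013,0,0,0],[0.2,0,0,0.015,0,0,0],[0.2,0,0,0.015,0,0,0]]'
```

```text
time_s: 30.4
position: [0.5911, 0.2348, 0.0498]
tcp_rot: [[-0.989, 0.149, -0.0], [0.149, 0.989, -0.0], [0.0, -0.0, -1.0]]
force: [-0.1, -0.2, 0.5]
opening: 0.359
grasp_force: 30.0
```

```bash
python3 -m jog '[[0.6,0,0,0,0,0,0],[0.6,0,0,0,0,0,0],[0.6,0,0,0,0,0,0],[0.6,0,0,0,0,0,0],[0.6,0,0,-0.03,0,0,0],[0.6,0,0,-0.09,0,0,0],[0.6,0,-0.06,-0.12,0,0,0],[0.6,0.05,-0.1,-0.12,0,0,0],[0.6,0.05,-0.1,-0.12,0,0,0]]'
python3 - <<'E'
from h import *
for c in ["top","side"]:
  im,d=viewer.capture(c); P=cloud(c,d); x,y,z=np.moveaxis(P,-1,0)
  cv2.imwrite(f"pics/{c}8.png",im)
  r=np.hypot(x-.591,y-.235)
  for nm,k in [("narrowtop",(r<.02)&(z>.047)&(z<.057)),("widetop",(r<.032)&(z>.026)&(z<.036))]:
    if k.sum()>5: print(c,nm,k.sum(),"z",np.median(z[k]).round(4),"circ",cv2.minEnclosingCircle((P[k][:,:2]*1000).astype(np.float32)))
  for t in ["wide_mid","narrow_mid","post_top","post_seat","pry_grip","lid_edge"]: print(c,t,[(round(q["p"],2),np.round(q["xyz"],3).tolist()) for q in models.tip_of(c,t)[:2]])
cv2.imwrite("pics/final.png",cv2.resize(im[120:340,130:400],(648,528),interpolation=3))
E
```

```text
time_s: 31.52
position: [0.5204, 0.1415, 0.1696]
tcp_rot: [[-0.988, 0.151, -0.009], [0.151, 0.989, -0.001], [0.008, -0.002, -1.0]]
force: [0.3, 0.1, -0.8]
opening: 0.599
grasp_force: 0.0
top wide_mid [(0.15, [0.397, -0.466, -0.005])]
top narrow_mid [(0.26, [0.652, -0.161, 0.145])]
top post_top []
top post_seat []
top pry_grip [(0.47, [0.478, 0.074, 0.013])]
top lid_edge [(0.72, [0.65, -0.159, 0.147]), (0.67, [0.636, -0.16, 0.038])]
side narrowtop 99 z 0.0516 circ ((587.6065673828125, 235.65647888183594), 16.71053695678711)
side widetop 169 z 0.0317 circ ((588.04248046875, 235.56069946289062), 25.358566284179688)
side wide_mid [(0.72, [0.589, 0.234, 0.026])]
side narrow_mid [(0.49, [0.59, 0.237, 0.042])]
side post_top [(0.77, [0.59, 0.236, 0.066])]
side post_seat [(0.72, [0.592, 0.235, 0.02]), (0.63, [0.461, 0.072, -0.001])]
side pry_grip [(0.71, [0.589, 0.233, 0.02]), (0.68, [0.479, 0.077, 0.01])]
side lid_edge [(0.7, [0.311, 0.395, 0.039]), (0.64, [0.161, -0.286, 0.036])]
```

View pics/final.png

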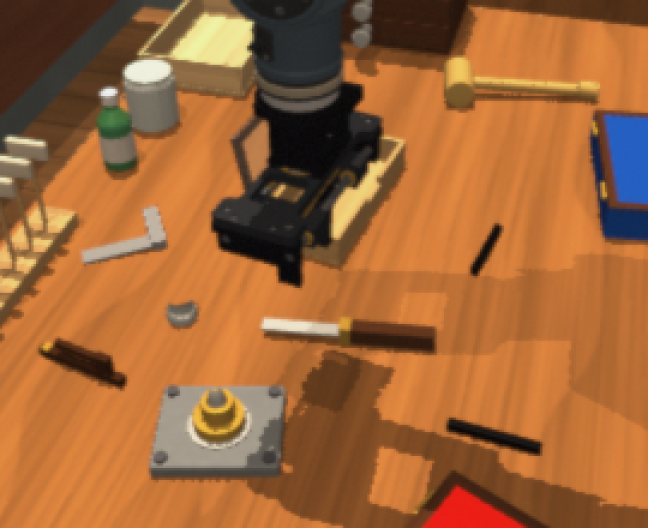

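Both collars are stacked flat on the post, with their tops at 32 and 52 mm. The blade is on the bench, the lid is open, and the bystanders look untouched.

```bash
python3 -c "
from h import *
print(workorder.hand_in())"
```

```text
the job is handed in; nothing more can be done
None
```

The job is handed in (no verdict was returned): the lid was levered open to about 1.74 rad, the blade is back on the bench, and the wide and then the narrow collar sit home and released on the post, at about 32 s on the robot's clock.

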